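Hold the UV lamp over the six-well plate

ROBOT

A 6-joint arm with a two-finger parallel gripper is mounted at the origin on the work surface. World frame = base frame: x ahead of the robot, y to its left, z up, the work surface at z = 0. Lengths are in m, angles in rad, forces in N, time in s.
With the tool pointing down it reaches from about 0.425 to 0.925 m from the base axis. Payload 12.5 kg.
Tool frame: the origin (TCP) lies midway between the tips of the shut fingers; the grasp point (between the pads) lies 19 mm behind it; z points along the fingers, x is the direction in which the jaws open and shut, and the axes are right-handed (so a half turn about z gives the same grasp; the last joint's range is limited). The gripper opens to 85 mm and grips with 20 to 120 N. Pads are 22 mm wide; open, the fingers measure 114 mm over their backs; the gripper's body (76 mm by 85 mm) begins 54 mm behind the grasp point. The pads swing forward as they close: fully open they stand 13 mm farther back than shut.
Start: joints at [1.182, 0.491, 1.559, -0, 1.092, -0.106], TCP at [0.174, 0.6, 0.231] pointing down, gripper open.
Joint ranges: [-3.1, 3.1], [-0.84, 2.19], [0.05, 2.79], [-1.13, 4.28], [0.06, 2.93], [-2.69, 2.69]. Speed limits (rad/s): [2.22, 2.22, 2.79, 3.14, 3.14, 3.14].

INTERFACE

Orientations are given as a rotation vector (axis times angle).
In Python, from plant import ctrl, optics, finder gives the robot as it stands.
- The arm moves only by the tool step_arm, never from a script. Its argument "series" is a list of rows, each a list of 6 numbers: the shift along the tool's x, y, z in mm, then the turn, a rotation vector about the tool's x, y, z in rad. In form: [[tx, ty, tz, ax, ay, az], ...]. A call has 1 to 12 rows; each row shifts and turns the commanded pose from where the row before left it, along the tool's axes as they then stand; what a row does not reach is not made up. A row lasts 1/12 s, in which the tool goes at most 41.7 mm and 7.16 degrees, less where a joint would pass 70% of its speed; a pose out of reach is approached as far as the arm can. A call is refused whole if a number of a shift passes 41.7 or a number of a turn 0.125, either way. A call with a gripper value outside its range is refused whole. "hand" is the closure, from -1 (fully open) to 1 (shut), set as the call begins (left out, the last holds). The fingers move at their own pace and stop on an object; the grip force is fixed at half the most. Time passes only in rows, so rows that do not move let the fingers close. It gives the time, the measured TCP pose, the force and the opening at its end, in the units of the state.
- ctrl.state(): the state, without advancing time (a new reading comes with each control period).
- optics.camera(name): name is "side" or "top"; returns the picture (420x560x3 uint8, red, green, blue); there is no depth.
- optics.camera_info(name): a dict with "camera_matrix" (3x3 intrinsics, pixels), "pose" (4x4, takes a point from camera to world coordinates). Camera axes: x right, y down, z forward; pixel columns grow to the right and rows downward; lengths in m; the calibration is good to about 2 mm. A picture is of the moment at which its call begins. camera_info takes no time and is no camera call.
- ctrl.sign_off(): hands the job in, once; it reports no verdict.
Trained networks look in the newest picture that a camera, given by its name, has taken for a name from the list of things; names that differ only in an ending like _2 or _b are one class to them, and where a whole thing is asked for, a point or a joint stands for the part that bears it (a point fixed in the world has none). Each returns a list of dicts, best first, with "score" (0 to 1); they miss things now and then, are a little off and sometimes report something else, mostly with a low value. They report only what shows in the picture. A call takes as long as a camera call. They do not tell look-alikes from the thing itself.
- finder.boxes_of(name, camera): "rect" ([centre column, centre row, width, height] in pixels, round what is visible of it).
The state is a dict: "time_s": time; "joint_pos": joint angles; "dq": joint speeds; "joint_torque": joint torques, N m; "position": TCP position; "eef_rot": TCP orientation; "contact_force": force on the tool from outside, world axes, zero at the start; "moment": the same for the moment, N m; "opening": finger opening in m.
Only numpy, scipy, OpenCV 4.12 (cv2) and the standard library are available. Lean on these libraries where they do the work, as an engineer would, in place of code of your own. Each camera call takes 0.05 s, during which the arm holds its last target.

TASK

Check the six-well plate under the hand-held UV lamp: first slide the lamp's switch fully on while it still stands in its charging cradle, then lift it out and carry it, clear of everything standing on the bench, to the plate. Stop with it hovering level about 2 cm above the plate, centred over it and lined up lengthwise with it, touching neither the plate nor anything else, and finish still holding it there, steady, without putting it down. Leave the plates and everything else on the bench where they stand.

Things in the scene. Friction and masses are not known exactly. Their poses are not given: they have to be found in the camera images.
- lamp: hand-held UV lamp: a grey box-shaped housing 220 long (its x) x 66 wide (its y) x 46 mm high with dark ends, a dark window (160 x 46 mm) in its flat underside, and a black carrying handle along its length on top. Origin: centre of the underside, z up through the handle. 0.4 to 0.6 kg, balanced under the middle of the handle. At the start it stands, window down, in its cradle
- lamp_handle (a point): centre of the handle's bar, 80 mm above the lamp's underside. The bar runs along the lamp's x, 98 mm long, 22 mm wide (y) and 18 mm high (71 to 89 mm above the underside), on a post at each end (14 mm long, centred 42 mm from the middle); 25 mm of open space beneath it
- lamp_window (a point): centre of the lamp's flat underside (its window); axes as the lamp's
- lamp_switch (a joint): the lamp's slide switch, m: 0 = off, 0.014 = fully on. It slides along the lamp's length towards the handle (the lamp's -x), takes about 2 N and stays where it is left
- lamp_thumb (a point): middle of the switch's white square thumb piece (14 x 14 mm, 14 mm high), on top of the housing at the end of the lamp's +x: 92 mm from the lamp's middle when off, 78 mm when on. It stands from 1 to 15 mm above the top of the housing, and this point is 54 mm above the lamp's underside
- cradle: the lamp's dark grey charging cradle, fixed to the bench: a shallow tray 246 x 92 mm, floor 8 mm thick, rim 22 mm above the bench; the lamp has 5 mm play all round and lifts straight out. Origin: centre of its underside, x along its length
- six_well: the open culture plate to be inspected: white, 128 long (its x) x 85 wide (its y) x 20 mm high, with six large round wells (35 mm) in two rows of three; loose on the bench. Origin: centre of its underside
- six_well_top (a point): centre of the top face of the six-well plate, 20 mm above the bench; axes as the plate's
- many_well: the other culture plate, same outside size (128 x 85 x 20 mm) but with 24 small wells (16 mm); to be left alone. The two plates' places may be swapped. Origin: centre of its underside
- tube_rack: white rack with five capped tubes, 150 x 104 mm, 121 mm high over the caps, standing between the cradle and the plates. Origin: centre of its underside
- media_bottle: round glass bottle with a blue cap, 76 mm across, 170 mm high. Origin: centre of its underside
- tip_box: open box of pipette tips, 122 x 84 x 61 mm. Origin: centre of its underside
- dish_stack: stack of three round dishes, 91 mm across, 46 mm high. Origin: centre of its underside
- timer: small flat bench timer, 70 x 60 x 20 mm. Origin: centre of its underside
There are look-alikes about, which are no part of the job. Leave any purple look-alike of the media_bottle alone. What is shaped like the tip_box but red is not meant.

How it is judged:
By the outcome, as a careful person would: the job done as asked, in the order asked, and still so for the second after the job is handed in, while the arm keeps its last pose, push and grip.
It also fails if it takes over 51 s, if anything falls off the work surface, if the arm or the gripper's body presses on something with over 40 N, if the wrist force passes 120 N, or if a joint passes its speed limit or range.

## Working session

There is one attempt and no reset: what is moved stays moved. The work goes in short steps, Python scripts to look and compute and a tool call to move; the robot and the scene stay as the last step left them, time stands still between calls to the robot, and variables do not carry over. Pictures are saved under pics/ and viewed, and the job is handed in when it is done.

Besides the shell and the picture viewer there is one more tool, called by a JSON object that holds its "fn" and its "kwargs", one argument or row to a line. step_arm: Moves the arm, as the interface text tells. Its arguments: {"type":"object","properties":{"series":{"type":"array"},"hand":{"type":"number"}},"required":["series"]}

```bash
ls; mkdir -p pics; python3 - <<'E'
from plant import ctrl, optics, finder
import cv2
print(ctrl.state())
for n in ("top","side"):
    im=optics.camera(n); cv2.imwrite(f"pics/{n}0.png",im[:,:,::-1]); i=optics.camera_info(n); print(n,i)
E
```

```text
pics
{'time_s': 0.0, 'joint_pos': array([ 1.18237815e+00,  4.91594199e-01,  1.55946205e+00, -2.26312971e-05,
        1.09173253e+00, -1.05605943e-01]), 'dq': array([-0.00088808, -0.00095464,  0.00087411,  0.00176226, -0.00160194,
        0.00136528]), 'joint_torque': array([ 9.67601991e-04, -6.18443298e+01, -2.61590230e+01, -7.20991829e-05,
        4.02708843e-03,  2.87573289e-05]), 'position': array([0.17430638, 0.59995276, 0.23070189]), 'eef_rot': array([ 2.51183400e+00,  1.88582352e+00, -1.59658649e-03]), 'contact_force': array([-0.20275573,  0.47819265,  0.06242658]), 'moment': array([-0.00928209,  0.02539123,  0.00793425]), 'opening': 0.08529642921437586}
top {'camera_matrix': array([[536.43879869,   0.        , 278.8101894 ],
       [  0.        , 536.43879869, 202.78355789],
       [  0.        ,   0.        ,   1.        ]]), 'pose': array([[-1.08313937e-02, -9.99224426e-01,  3.78579965e-02,
         4.42011777e-01],
       [-9.99940923e-01,  1.07890894e-02, -1.32157618e-03,
        -9.05238080e-02],
       [ 9.12097889e-04, -3.78700745e-02, -9.99282255e-01,
         1.79684240e+00],
       [ 0.00000000e+00,  0.00000000e+00,  0.00000000e+00,
         1.00000000e+00]])}
side {'camera_matrix': array([[498.68140824,   0.        , 280.51961666],
       [  0.        , 498.68140824, 214.76865487],
       [  0.        ,   0.        ,   1.        ]]), 'pose': array([[ 0.30834438, -0.67939872,  0.66583866, -0.47910789],
       [-0.95121309, -0.21223222,  0.22394452, -0.42524196],
       [-0.0108352 , -0.70240648, -0.71169356,  1.15938646],
       [ 0.        ,  0.        ,  0.        ,  1.        ]])}
```

View pics/top0.png

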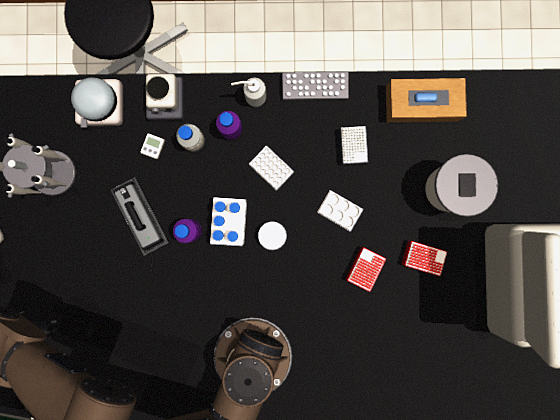

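View pics/side0.png

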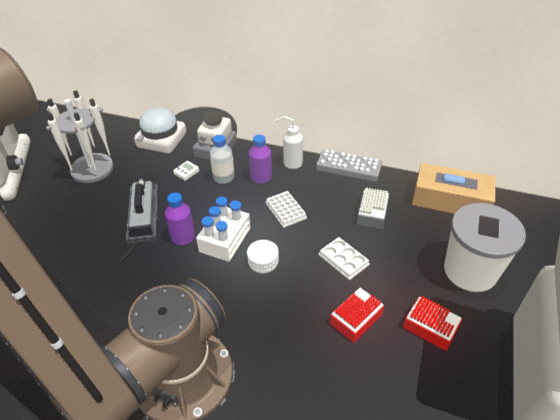

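The top view shows the lamp at about (138,216), the six-well plate at (340,210), the rack at (228,222), and a purple bottle at (186,231) close to the lamp. I'll zoom in for detail.

```bash
python3 - <<'E'
import cv2,numpy as np
t=cv2.imread("pics/top0.png"); s=cv2.imread("pics/side0.png")
def z(im,c,r,w,h): return cv2.resize(im[r:r+h,c:c+w],(400,400*h//w),interpolation=cv2.INTER_CUBIC)
a=np.hstack([z(t,90,165,100,100),z(t,310,180,60,60)]); cv2.imwrite("pics/z1.png",a)
a=np.hstack([z(s,110,165,80,80),z(s,310,225,70,70)]); cv2.imwrite("pics/z2.png",a)
E
```

```text
(no output)
```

View pics/z1.png

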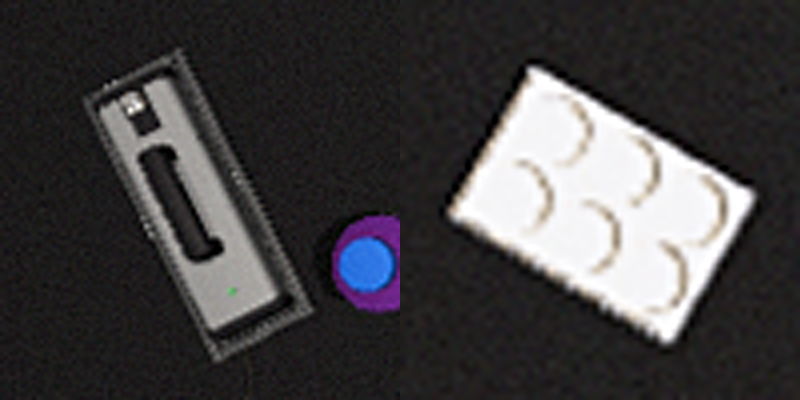

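View pics/z2.png

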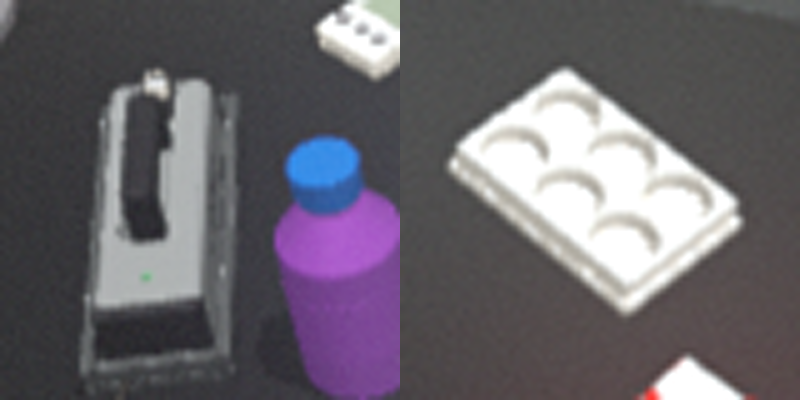

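```bash
cat > h.py <<'E'
import numpy as np, cv2
from scipy.optimize import least_squares
from plant import ctrl, optics, finder
I={n:optics.camera_info(n) for n in("top","side")}
def proj(n,P):
    P=np.atleast_2d(P); T=np.linalg.inv(I[n]["pose"]); c=P@T[:3,:3].T+T[:3,3]
    q=c@I[n]["camera_matrix"].T; return q[:,:2]/q[:,2:]
def back(n,uv,z):
    K=I[n]["camera_matrix"];T=I[n]["pose"]; d=T[:3,:3]@np.linalg.solve(K,[uv[0],uv[1],1]); o=T[:3,3]
    return o+d*(z-o[2])/d[2]
def model(p,pts):
    x,y,a=p; c,s=np.cos(a),np.sin(a); pts=np.asarray(pts,float)
    return np.c_[x+c*pts[:,0]-s*pts[:,1], y+s*pts[:,0]+c*pts[:,1], pts[:,2]]
def fit(obs,p0):
    f=lambda p: np.concatenate([(proj(n,model(p,pts))-np.array(uv)).ravel() for n,pts,uv in obs])
    r=least_squares(f,p0); return r.x,r.fun.reshape(-1,2)
E
python3 - <<'E'
from h import *
t=cv2.imread("pics/top0.png")
g=cv2.cvtColor(t,cv2.COLOR_BGR2GRAY)
m=np.zeros_like(g); m[180:240,310:370]=(g[180:240,310:370]>120)*255
c=max(cv2.findContours(m,0,2)[0],key=cv2.contourArea); print(cv2.minAreaRect(c), [back("top",q,.018)[:2].round(4) for q in cv2.boxPoints(cv2.minAreaRect(c))])
L,W=.064,.0425
top=[(329.5,189.8),(363.3,208.5),(350.8,231.8),(317.5,212)]
side=[(338.9,236.9),(369.5,260.9),(349.9,276.6),(319.6,252.1)]
P=[(L,W,.02),(-L,W,.02),(-L,-W,.02),(L,-W,.02)]
# guess
c0=back("top",(340.3,210.5),.02); d=back("top",top[0],.02)-back("top",top[1],.02); a0=np.arctan2(d[1],d[0])
for o in ([("top",P,top)],[("side",P,side)],[("top",P,top),("side",P,side)]):
    for s in(1,):
        x,r=fit(o,[c0[0],c0[1],a0]); print("plate",x.round(4),np.abs(r).max())
Lc,Wc=.123,.046
C=[(Lc,Wc,.022),(Lc,-Wc,.022),(-Lc,-Wc,.022),(-Lc,Wc,.022)]
ct=[(111.2,189.5),(135.2,177.5),(167.5,242.5),(144.2,254.5)]
a=back("top",(123,183.5),.022);b=back("top",(156,248.5),.022);d=a-b
x,r=fit([("top",C,ct)],[*((a+b)/2)[:2],np.arctan2(d[1],d[0])]);print("cradle",x.round(4),r.round(1).tolist())
th=back("top",(123.2,190.7),.069); hd=back("top",(135,215.7),.097); print("thumb",th,"handle",hd, np.linalg.norm(th-hd), np.arctan2(*(th-hd)[[1,0]]))
for n,q,z in (("purple",(186,231),.16),("rack",(228,222),.06),("dish",(272,236),.046),("bottleB",(229,118),.16),("bottle",(187,131),.16),("many",(271,168),.02)): print(n,back("top",q,z)[:2].round(3))
s=ctrl.state(); print(cv2.Rodrigues(s["eef_rot"])[0].round(3))
E
```

```text
((339.8230895996094, 210.1846160888672), (39.07093811035156, 25.799224853515625), 29.74488067626953) [array([ 0.4785, -0.2174]), array([ 0.5524, -0.2609]), array([ 0.4868, -0.3726]), array([ 0.4131, -0.3289])]
plate [ 0.4817 -0.2962  1.0148] 22.9802623325472
plate [ 0.4819 -0.3001  1.4444] 24.156215466934924
plate [ 0.4819 -0.2984  1.2143] 26.921976917072044
cradle [0.4708 0.3683 0.4623] [[-0.7, -0.3], [0.1, -0.9], [1.1, 0.2], [-0.5, 1.0]]
thumb [0.55188713 0.40860775 0.069     ] handle [0.47039053 0.36314446 0.097     ] 0.0974300025201523 0.5088540020513453
purple [0.421 0.191]
rack [0.447 0.072]
dish [ 0.4   -0.069]
bottleB [0.766 0.057]
bottle [0.727 0.187]
many [ 0.625 -0.068]
[[ 0.279  0.96  -0.   ]
 [ 0.96  -0.279 -0.001]
 [-0.001 -0.    -1.   ]]
```

```bash
cat >> h.py <<'E'
def overlay(im,n,segs,crop,sc,name):
    c,r,w,h=crop; o=cv2.resize(im[r:r+h,c:c+w],None,fx=sc,fy=sc,interpolation=cv2.INTER_CUBIC)
    for P,col in segs:
        q=((proj(n,P)-[c,r]+.5)*sc).astype(int); cv2.polylines(o,[q.reshape(-1,1,2)],True,col,1)
    return o
def rect(p,cx,cy,l,w,z): return model(p,[(cx+l/2,cy+w/2,z),(cx-l/2,cy+w/2,z),(cx-l/2,cy-w/2,z),(cx+l/2,cy-w/2,z)])
def lampsegs(p,b=.008,sw=0):
    return [(rect(p,0,0,.22,.066,b+.046),(0,255,255)),(rect(p,0,0,.098,.022,b+.089),(0,255,0)),(rect(p,.092-sw,0,.014,.014,b+.061),(0,0,255))]
E
cat > f.py <<'E'
from h import *
t=cv2.imread("pics/top0.png");s=cv2.imread("pics/side0.png")
L,W=.064,.0425
top=[(329.5,189.8),(363.3,208.5),(350.8,231.8),(317.5,212)]
side=[(338.9,236.9),(369.5,260.9),(349.9,276.6),(319.6,252.1)]
P=[(L,-W,.02),(-L,-W,.02),(-L,W,.02),(L,W,.02)]
for o in ([("top",P,top)],[("side",P,side)],[("top",P,top),("side",P,side)]):
    x,r=fit(o,[.48,-.29,1.04]); print("plate",x.round(4),np.abs(r).max())
pl=x
# lamp housing segmentation
hsv=cv2.cvtColor(t,cv2.COLOR_BGR2HSV).astype(int); g=hsv[...,2]
m=np.zeros(g.shape,np.uint8); R=np.s_[170:262,100:172]; m[R]=((g[R]>95)&(hsv[R][...,1]<60))*255
m=cv2.morphologyEx(m,cv2.MORPH_OPEN,np.ones((3,3)))
c=max(cv2.findContours(m,0,2)[0],key=cv2.contourArea); h=cv2.minAreaRect(cv2.convexHull(c)); B=[back("top",q,.054)[:2] for q in cv2.boxPoints(h)]
print(h,np.mean(B,0)); 
for i in range(4):
    d=B[i]-B[i-1]; print(np.linalg.norm(d).round(4),np.arctan2(d[1],d[0]).round(3))
lp=np.array([.4708,.3650,.49])
import sys
if len(sys.argv)>1: lp=np.array(list(map(float,sys.argv[1:4])))
cr=np.array([.4708,.3683,.4623])
sg=lampsegs(lp)+[(rect(cr,0,0,.246,.092,.022),(255,0,0))]
a=overlay(t,"top",sg,(95,170,80,90),5,"");b=overlay(s,"side",sg,(115,170,80,90),5,"")
cv2.imwrite("pics/ov_%s.png"%"_".join(sys.argv[1:]),np.hstack([a,b]))
pg=[(rect(pl,0,0,.128,.085,.02),(0,0,255))]
cv2.imwrite("pics/ovp.png",np.hstack([overlay(t,"top",pg,(305,180,70,70),5,""),overlay(s,"side",pg,(310,225,70,70),5,"")]))
E
python3 f.py .4708 .365 .49
```

```text
plate [ 0.4815 -0.2962  1.0456] 0.5922782527701997
plate [ 0.4791 -0.3     1.0354] 0.8462276250962759
plate [ 0.4805 -0.2983  1.0407] 1.255586685378205
((136.70001220703125, 215.40000915527344), (62.162689208984375, 19.677396774291992), 63.43495178222656) [0.47220325 0.36917878]
0.2026 0.461
0.0638 -1.115
0.2027 -2.681
0.0635 2.025
```

View pics/ov_.4708_.365_.49.png

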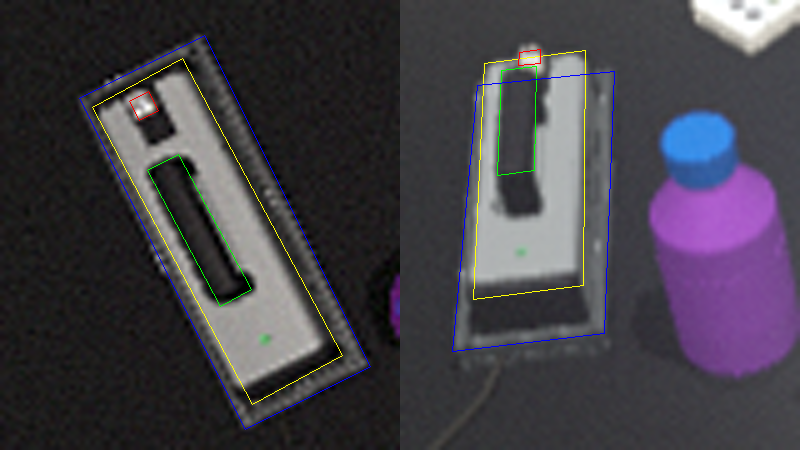

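View pics/ovp.png

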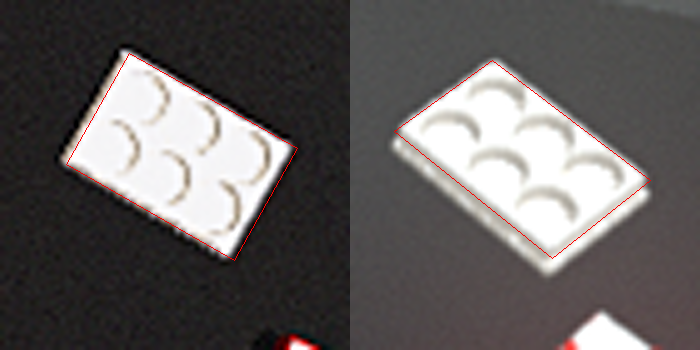

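The overlays fit. The lamp is at about (0.471, 0.366) with yaw 0.475 and its thumb end far from the base. The plate is at (0.4805, -0.298) with yaw 1.04. Joint 6 range requires tool yaw -1.096 at the lamp, so I'll turn +2.385 about tool z and shut the fingers for the switch.

{"fn": "step_arm", "kwargs": {
  "series": [
    [0,0,0,0,0,0.12],
    [0,0,0,0,0,0.12],
    [0,0,0,0,0,0.12],
    [0,0,0,0,0,0.12],
    [0,0,0,0,0,0.12],
    [0,0,0,0,0,0.12],
    [0,0,0,0,0,0.12],
    [0,0,0,0,0,0.12],
    [0,0,0,0,0,0.12],
    [0,0,0,0,0,0.12],
    [0,0,0,0,0,0.12],
    [0,0,0,0,0,0.12]
  ],
  "hand": 1
}}

```text
time_s: 1.1
position: [0.1743, 0.6, 0.231]
eef_rot: [3.131, -0.248, -0.0]
contact_force: [0.4, 0.7, -0.6]
opening: -0.0002
```

{"fn": "step_arm", "kwargs": {
  "series": [
    [0,0,0,0,0,0.12],
    [0,0,0,0,0,0.12],
    [0,0,0,0,0,0.12],
    [0,0,0,0,0,0.12],
    [0,0,0,0,0,0.12],
    [0,0,0,0,0,0.12],
    [0,0,0,0,0,0.12],
    [0,0,0,0,0,0.105],
    [0,0,0,0,0,0],
    [0,0,0,0,0,0]
  ]
}}

```text
time_s: 1.93
position: [0.1743, 0.6001, 0.2311]
eef_rot: [2.683, -1.633, 0.0]
contact_force: [-0.3, -0.3, 0.6]
opening: -0.0
```

```bash
cat >> h.py <<'E'
def go(target,yaw=None):
    s=ctrl.state(); R=cv2.Rodrigues(s["eef_rot"])[0]
    d=R.T@(np.array(target)-s["position"])*1000
    print("t",s["time_s"],"pos",s["position"].round(4),"phi",np.arctan2(R[1,0],R[0,0]).round(4),"tilt",R[:,2].round(4),"F",s["contact_force"].round(2),"open",round(s["opening"],4),"q",s["joint_pos"].round(2))
    print("tool shift mm",d.round(1), "turn z",None if yaw is None else -(yaw-np.arctan2(R[1,0],R[0,0])))
E
python3 -c "
from h import *
go([.576,.420,.23],-1.096)"
```

```text
t 1.9333 pos [0.1743 0.6001 0.2311] phi -1.0936 tilt [-1.e-04 -4.e-04 -1.e+00] F [-0.25 -0.27  0.55] open -0.0 q [ 1.18  0.49  1.56 -0.    1.09  2.28]
tool shift mm [ 344.5 -274.1    1.1] turn z 0.0023949280385078264
```

{"fn": "step_arm", "kwargs": {
  "series": [
    [28.7,-22.8,0,0,0,0.0024],
    [28.7,-22.8,0,0,0,0],
    [28.7,-22.8,0,0,0,0],
    [28.7,-22.8,0,0,0,0],
    [28.7,-22.8,0,0,0,0],
    [28.7,-22.8,0,0,0,0],
    [28.7,-22.8,0,0,0,0],
    [28.7,-22.8,0,0,0,0],
    [28.7,-22.8,0,0,0,0],
    [28.7,-22.8,0,0,0,0],
    [28.7,-22.8,0,0,0,0],
    [28.7,-22.8,0,0,0,0]
  ]
}}

```text
time_s: 2.93
position: [0.5761, 0.4166, 0.2312]
eef_rot: [2.682, -1.636, -0.0]
contact_force: [0.5, 0.4, -0.8]
opening: 0.0
```

{"fn": "step_arm", "kwargs": {
  "series": [
    [0,0,30,0,0,0],
    [0,0,30,0,0,0],
    [0,0,30,0,0,0],
    [0,0,0,0,0,0]
  ]
}}

```text
time_s: 3.27
position: [0.5726, 0.4161, 0.1351]
eef_rot: [2.674, -1.633, -0.007]
contact_force: [-0.7, 0.2, -0.2]
opening: -0.0003
```

```bash
python3 -c "
from h import *
go([.576,.420,.062],-1.096)
t=optics.camera('top');s=optics.camera('side')
cv2.imwrite('pics/a1.png',np.hstack([cv2.resize(t[150:270,90:190,::-1],None,fx=4,fy=4),cv2.resize(s[130:250,100:200,::-1],None,fx=4,fy=4)]))"
```

```text
t 3.2667 pos [0.5726 0.4161 0.1351] phi -1.0965 tilt [-0.0081 -0.0047 -1.    ] F [-0.71  0.15 -0.17] open -0.0003 q [0.54 0.71 1.42 0.   1.03 1.63]
tool shift mm [-2.  -5.5 73. ] turn z -0.00048450298960323046
```

View pics/a1.png

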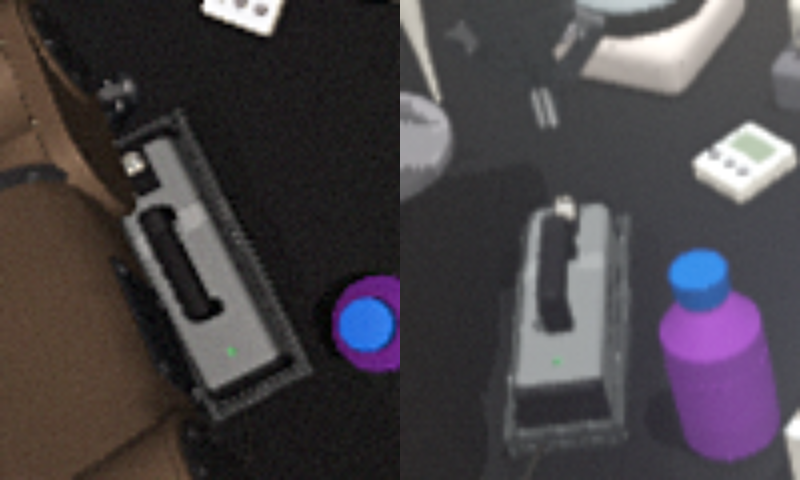

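The shut fingers are beyond the thumb end, as intended, and the lamp is unchanged. I'll let the arm settle and recheck.

{"fn": "step_arm", "kwargs": {
  "series": [
    [0,0,0,0,0,0],
    [0,0,0,0,0,0]
  ]
}}

```text
time_s: 3.53
position: [0.5752, 0.4183, 0.1437]
eef_rot: [-2.677, 1.638, -0.002]
contact_force: [-0.1, -0.5, 0.7]
opening: -0.0003
```

```bash
python3 -c "
from h import *
go([.577,.420,.0605],-1.096)"
```

```text
t 3.5333 pos [0.5752 0.4183 0.1437] phi -1.0982 tilt [ 0.0029  0.0018 -1.    ] F [-0.05 -0.49  0.68] open -0.0003 q [0.54 0.7  1.41 0.   1.03 1.63]
tool shift mm [-0.7 -2.1 83.2] turn z -0.0022391928333835853
```

{"fn": "step_arm", "kwargs": {
  "series": [
    [0,0,8,0,0,0],
    [0,-1,8,0,0,0],
    [0,-1,8,0,0,0],
    [0,0,8,0,0,0],
    [0,0,8,0,0,0],
    [0,0,8,0,0,0],
    [0,0,8,0,0,0],
    [0,0,8,0,0,0],
    [0,0,6,0,0,0],
    [0,0,4,0,0,0],
    [0,0,0,0,0,0],
    [0,0,0,0,0,0]
  ]
}}

```text
time_s: 4.53
position: [0.5764, 0.4187, 0.0673]
eef_rot: [-2.679, 1.641, 0.0]
contact_force: [1.0, 0.4, 1.0]
opening: 0.0001
```

{"fn": "step_arm", "kwargs": {
  "series": [
    [0,0,0,0,0,0],
    [0,0,0,0,0,0],
    [0,0,0,0,0,0]
  ]
}}

```text
time_s: 4.78
position: [0.5765, 0.4187, 0.0678]
eef_rot: [-2.678, 1.641, -0.001]
contact_force: [-0.1, 0.6, 0.1]
opening: 0.0001
```

```bash
python3 -c "
from h import *
go([.577,.420,.0605],-1.096)
t=optics.camera('top');s=optics.camera('side')
cv2.imwrite('pics/a2.png',np.hstack([cv2.resize(t[150:270,90:190,::-1],None,fx=4,fy=4),cv2.resize(s[130:250,100:200,::-1],None,fx=4,fy=4)]))"
```

```text
t 4.7833 pos [0.5765 0.4187 0.0678] phi -1.0994 tilt [ 6.e-04  4.e-04 -1.e+00] F [-0.07  0.62  0.05] open 0.0001 q [0.54 0.78 1.46 0.   0.9  1.63]
tool shift mm [-1.  -1.   7.3] turn z -0.0033619382789498164
```

View pics/a2.png

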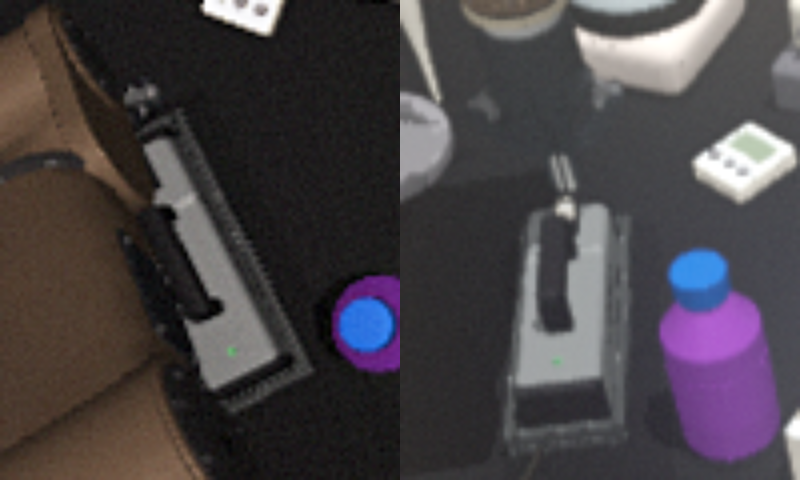

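The shut fingertips stand just beyond the white thumb (side view, about (565,205) in the zoom) and centred on it. I'll go 7 mm down and push along tool +y.

{"fn": "step_arm", "kwargs": {
  "series": [
    [0,0,3.5,0,0,0],
    [0,0,3.5,0,0,0],
    [0,0,0,0,0,0],
    [0,2,0,0,0,0],
    [0,2,0,0,0,0],
    [0,2,0,0,0,0],
    [0,1,0,0,0,0],
    [0,1,0,0,0,0],
    [0,1,0,0,0,0],
    [0,1,0,0,0,0],
    [0,0,0,0,0,0]
  ]
}}

```text
time_s: 5.8
position: [0.5674, 0.4141, 0.0604]
eef_rot: [-2.679, 1.641, -0.0]
contact_force: [0.9, -0.1, -1.0]
opening: 0.0001
```

{"fn": "step_arm", "kwargs": {
  "series": [
    [0,1,0,0,0,0],
    [0,1,0,0,0,0],
    [0,1,0,0,0,0],
    [0,0,0,0,0,0]
  ]
}}

```text
time_s: 6.13
position: [0.5646, 0.4126, 0.0604]
eef_rot: [2.679, -1.641, -0.0]
contact_force: [0.9, 0.0, 0.2]
opening: 0.0003
```

{"fn": "step_arm", "kwargs": {
  "series": [
    [0,1,0,0,0,0],
    [0,1,0,0,0,0],
    [0,1,0,0,0,0],
    [0,0,0,0,0,0]
  ]
}}

```text
time_s: 6.47
position: [0.5619, 0.4113, 0.0604]
eef_rot: [2.679, -1.641, -0.0]
contact_force: [-0.1, 0.7, -1.0]
opening: 0.0001
```

{"fn": "step_arm", "kwargs": {
  "series": [
    [0,1,0,0,0,0],
    [0,1,0,0,0,0],
    [0,1,0,0,0,0],
    [0,0,0,0,0,0]
  ]
}}

```text
time_s: 6.8
position: [0.5592, 0.4099, 0.0604]
eef_rot: [2.679, -1.641, -0.0]
contact_force: [0.9, 1.4, 1.3]
opening: -0.0003
```

```bash
python3 -c "
from h import *
go([.5564,.4099,.0605],-1.096)
t=optics.camera('top');s=optics.camera('side')
cv2.imwrite('pics/a3.png',np.hstack([cv2.resize(t[150:270,90:190,::-1],None,fx=4,fy=4),cv2.resize(s[130:250,100:200,::-1],None,fx=4,fy=4)]))"
```

```text
t 6.8 pos [0.5592 0.4099 0.0604] phi -1.0994 tilt [-1.e-04  0.e+00 -1.e+00] F [0.87 1.37 1.25] open -0.0003 q [0.54 0.77 1.52 0.   0.85 1.64]
tool shift mm [-1.3  2.5 -0.1] turn z -0.0033593509777074537
```

View pics/a3.png

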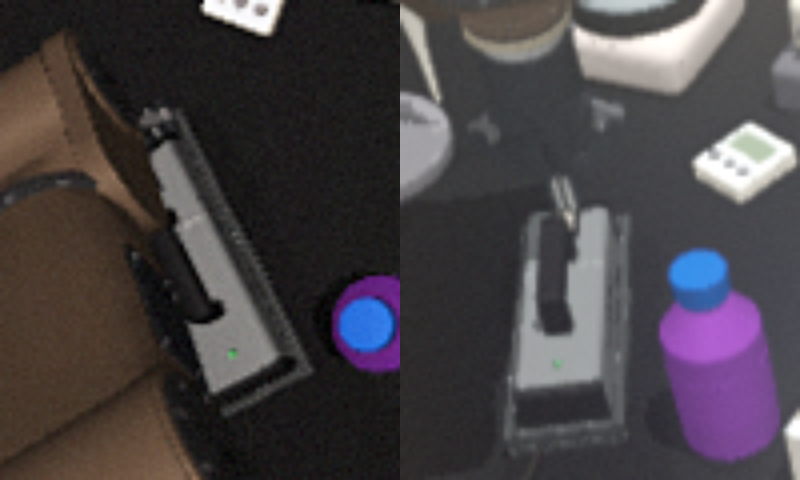

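The thumb is now hidden behind the fingertips and has been pushed partway. Continuing until the force rises.

{"fn": "step_arm", "kwargs": {
  "series": [
    [0,1,0,0,0,0],
    [0,1,0,0,0,0],
    [0,0,0,0,0,0]
  ]
}}

```text
time_s: 7.15
position: [0.5575, 0.409, 0.0603]
eef_rot: [-2.679, 1.641, 0.0]
contact_force: [0.6, -0.4, 0.4]
opening: -0.0005
```

{"fn": "step_arm", "kwargs": {
  "series": [
    [0,1,0,0,0,0],
    [0,1,0,0,0,0],
    [0,0,0,0,0,0]
  ]
}}

```text
time_s: 7.4
position: [0.5558, 0.4081, 0.0603]
eef_rot: [-2.679, 1.641, 0.0]
contact_force: [1.6, -0.3, 0.3]
opening: 0.0002
```

{"fn": "step_arm", "kwargs": {
  "series": [
    [0,1,0,0,0,0],
    [0,1,0,0,0,0],
    [0,0,0,0,0,0]
  ]
}}

```text
time_s: 7.65
position: [0.5539, 0.4072, 0.0603]
eef_rot: [2.679, -1.641, -0.0]
contact_force: [2.1, 0.6, -0.0]
opening: 0.0001
```

```bash
python3 -c "
from h import *
go([.5564,.4099,.0605],-1.096)
t=optics.camera('top');s=optics.camera('side')
cv2.imwrite('pics/a4.png',np.hstack([cv2.resize(t[150:270,90:190,::-1],None,fx=4,fy=4),cv2.resize(s[130:250,100:200,::-1],None,fx=4,fy=4)]))"
```

```text
t 7.65 pos [0.5539 0.4072 0.0603] phi -1.0993 tilt [-1.e-04 -0.e+00 -1.e+00] F [ 2.09  0.63 -0.02] open 0.0001 q [0.54 0.76 1.53 0.   0.84 1.64]
tool shift mm [-1.3 -3.5 -0.2] turn z -0.003333458808616463
```

View pics/a4.png

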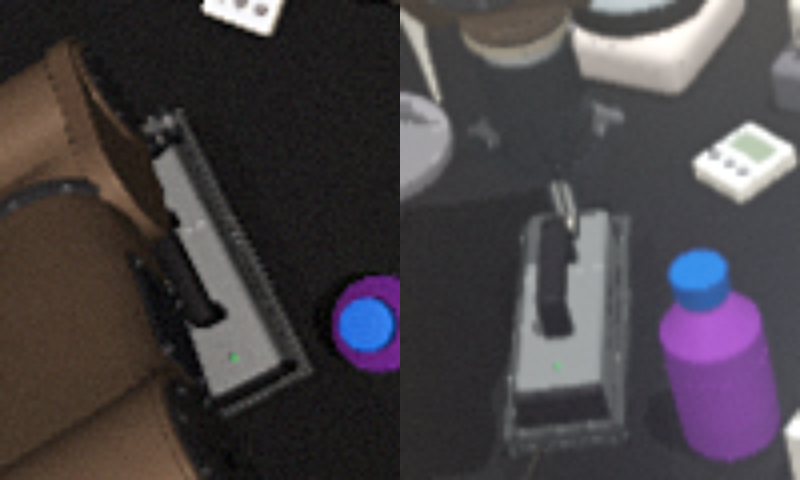

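The lamp itself is sliding a little: the green dot has moved by about 1 px. Pushing on until it bears on the cradle and the switch stop.

{"fn": "step_arm", "kwargs": {
  "series": [
    [0,1,0,0,0,0],
    [0,1,0,0,0,0],
    [0,0,0,0,0,0]
  ]
}}

```text
time_s: 8.0
position: [0.5536, 0.407, 0.061]
eef_rot: [-2.675, 1.639, -0.003]
contact_force: [7.5, 4.3, -0.7]
opening: 0.0003
```

{"fn": "step_arm", "kwargs": {
  "series": [
    [0,1,0,0,0,0],
    [0,1,0,0,0,0],
    [0,0,0,0,0,0]
  ]
}}

```text
time_s: 8.25
position: [0.5533, 0.4069, 0.0618]
eef_rot: [-2.672, 1.638, -0.006]
contact_force: [12.5, 7.0, 0.3]
opening: -0.0001
```

{"fn": "step_arm", "kwargs": {
  "series": [
    [0,1,0,0,0,0],
    [0,1,0,0,0,0],
    [0,0,0,0,0,0]
  ]
}}

```text
time_s: 8.5
position: [0.5531, 0.4067, 0.0627]
eef_rot: [-2.669, 1.636, -0.01]
contact_force: [18.0, 10.3, 2.6]
opening: -0.0001
```

Stiff at about 20 N, so both stops are reached. I'll back off, rise, and check the thumb by camera.

{"fn": "step_arm", "kwargs": {
  "series": [
    [0,-4,0,0,0,0],
    [0,-6,0,0,0,0],
    [0,-6,0,0,0,0],
    [0,0,0,0,0,0],
    [0,0,-20,0,0,0],
    [0,0,-30,0,0,0],
    [0,0,-30,0,0,0],
    [0,0,-20,0,0,0],
    [0,0,0,0,0,0],
    [0,0,0,0,0,0]
  ],
  "hand": -1
}}

```text
time_s: 9.33
position: [0.5629, 0.4118, 0.1611]
eef_rot: [-2.678, 1.641, -0.001]
contact_force: [-0.3, 0.4, 0.2]
opening: 0.0857
```

{"fn": "step_arm", "kwargs": {
  "series": [
    [0,-20,0,0,0,0],
    [0,-30,0,0,0,0],
    [0,-30,0,0,0,0],
    [0,-30,0,0,0,0],
    [0,-20,0,0,0,0],
    [0,0,0,0,0,0],
    [0,0,0,0,0,0]
  ]
}}

```text
time_s: 9.92
position: [0.6785, 0.4705, 0.1571]
eef_rot: [2.676, -1.64, -0.003]
contact_force: [0.5, 0.9, -0.8]
opening: 0.0853
```

```bash
cat > lk.py <<'E'
from h import *
import sys
lp=np.array(list(map(float,sys.argv[1:4]))); sw=float(sys.argv[4])
if sys.argv[5]=="new":
    for n in("top","side"): cv2.imwrite("pics/%s1.png"%n,optics.camera(n)[:,:,::-1])
t=cv2.imread("pics/top1.png");s=cv2.imread("pics/side1.png")
sg=lampsegs(lp,sw=sw)
R=[]
for g in ([],sg): R.append(np.hstack([overlay(t,"top",g,(95,170,80,90),5,"")[:,:300*5//5],overlay(s,"side",g,(115,170,80,90),5,"")[:,:300]]))
cv2.imwrite("pics/lk_%s.png"%sys.argv[6],np.hstack([overlay(t,"top",sg,(95,170,80,90),5,""),overlay(s,"side",sg,(115,170,80,90),5,"")]))
cv2.imwrite("pics/lkr_%s.png"%sys.argv[6],np.hstack([overlay(t,"top",[],(95,170,80,90),5,""),overlay(s,"side",[],(115,170,80,90),5,"")]))
go([.471,.366,.067],-1.096)
E
python3 lk.py .4665 .3637 .475 .014 new a
```

```text
t 10.0167 pos [0.6778 0.4704 0.1588] phi -1.0992 tilt [-0.0024 -0.0013 -1.    ] F [-0.02  0.84  0.07] open 0.0854 q [0.53 0.86 1.02 0.   1.27 1.63]
tool shift mm [ -0.9 231.4  92.4] turn z -0.0032460300119616647
```

View pics/lk_a.png

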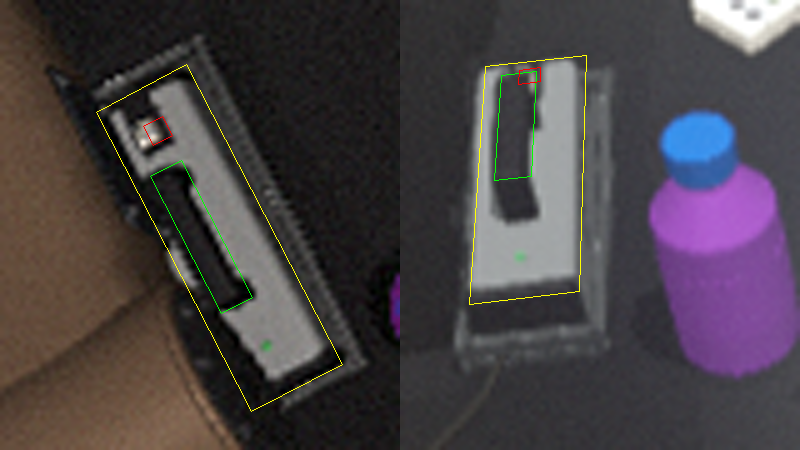

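View pics/lkr_a.png

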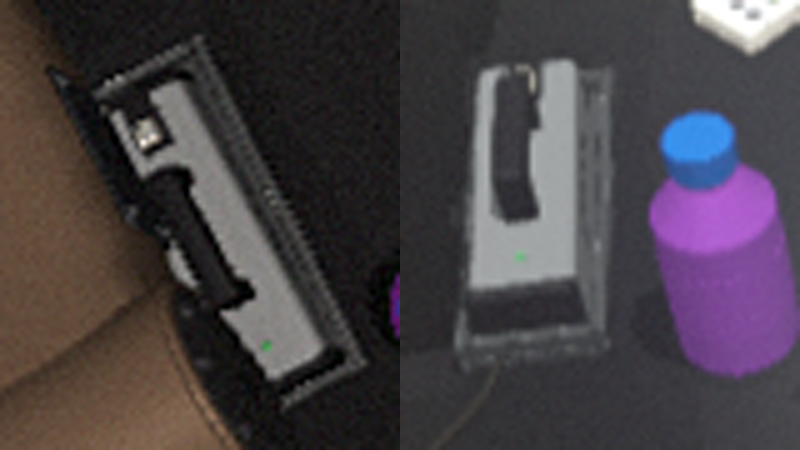

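```bash
python3 - <<'E'
from h import *
f=lambda x,y:(95+x/5-.5,170+y/5-.5)
a=back("top",f(143,103),.069);b=back("top",f(148,132),.069);print(a,b,b-a)
g0=back("top",f(265,339),.054);g1=back("top",f(266.5,345.5),.054);print("green",g0,g1,g1-g0)
d=a-g0;e=b-g1;print(np.arctan2(d[1],d[0]),np.arctan2(e[1],e[0]),np.hypot(*d[:2]),np.hypot(*e[:2]))
# handle bar top: brightness-based dark centroid cross-sections in top pic
for nm in("top0","top1"):
    print(nm)
    g=cv2.cvtColor(cv2.imread(f"pics/{nm}.png"),cv2.COLOR_BGR2GRAY)
    p=np.array([.471,.366,.475]) if nm=="top0" else np.array([.467,.364,.475])
    for sx in(.0,.02,-.02,.06,-.07):
        z=.097 if abs(sx)<.04 else .054
        v=np.arange(-.05,.0501,.0025); q=proj("top",model(p,[(sx,y,z) for y in v])).astype(np.float32)
        print(sx,cv2.remap(g,q[:,0],q[:,1],cv2.INTER_LINEAR).ravel())
E
```

```text
[0.55382894 0.40893047 0.069     ] [0.53506379 0.40570458 0.069     ] [-0.01876515 -0.00322589  0.        ]
green [0.40063958 0.33414802 0.054     ] [0.39642107 0.33318218 0.054     ] [-0.00421851 -0.00096584  0.        ]
0.45413892257078287 0.4819472902996691 0.17046816063648834 0.15646501696913398
top0
0.0 [119  68  43  39  61 105 151 166 168 164 162 162 162 153 137 112  63  17
  28  45  48  43  36  31  21  56 113 150 143 114  77  73  63  39  24  24
  27  28  24  26  29]
0.02 [ 67  54  45  35  54 102 148 162 165 168 161 161 163 149 131 105  58  25
  26  46  45  40  33  24  26  57 119 152 144 118  80  64  58  26  23  28
  25  27  28  27  27]
-0.02 [ 63  48  40  30  56  97 138 156 165 167 166 164 162 156 140 120  72  12
  27  45  51  47  39  28  17  53 111 161 152 120  73  64  46  13  23  27
  25  23  24  26  27]
0.06 [ 32  71  84  75  67  52  41  48  81 122 152 162 164 161 163 161 154 160
 162 160 164 170 162 143 152 155 139 149 154 156 154 153 151 120  91  83
  76  45  24  24  26]
-0.07 [ 28  67  98  84  76  60  42  48  73 116 148 166 171 166 164 164 164 163
 165 162 162 162 159 15
[... 242 characters left out ...]
8  52]
0.02 [ 61  58  56  45  38  52  83 115 131 134 130 131 132 131 132 135 133 109
  31  17  29  33  30  29  27  27  24  22  14  20  16  16  21  29  34  40
  44  47  50  52  55]
-0.02 [ 56  46  50  36  32  54  92 121 137 135 132 131 133 132 132 139 131  82
  10  19  33  35  34  30  24  15  45  94 136  98  52  29  32  39  44  51
  49  46  41  45  45]
0.06 [ 29  48  64  58  54  59  53  47  44  54  84 121 131 135 133 128 129 132
 133 133 135 137 128 125 134 118 116 132 117 118 122  62  24  16  13  17
  17  14  26  33  39]
-0.07 [ 29  49  65  59  56  57  50  41  57  85 121 134 140 135 137 137 134 133
 133 135 134 131 129 130 131 135 123  76  31  10  14  18  22  19  16  20
  26  37  43  43  38]
```

The switch shows fully on. Relative to the housing, the thumb moved about 14 mm, and the lamp slid about 4 mm against the cradle wall. The handle is now at about (0.466, 0.3665) with yaw 0.49. Next is the grasp.

```bash
python3 -c "
from h import *
go([.466,.3665,.066],-1.081)"
```

```text
t 10.0167 pos [0.6778 0.4704 0.1588] phi -1.0992 tilt [-0.0024 -0.0013 -1.    ] F [-0.02  0.84  0.07] open 0.0854 q [0.53 0.86 1.02 0.   1.27 1.63]
tool shift mm [ -3.7 235.7  93.4] turn z -0.01824603001196179
```

{"fn": "step_arm", "kwargs": {
  "series": [
    [0,15,0,0,0,0],
    [0,30,0,0,0,0],
    [0,30,0,0,0,0],
    [0,30,0,0,0,0],
    [0,30,0,0,0,0],
    [0,30,0,0,0,0],
    [0,30,0,0,0,0],
    [-2,25,0,0,0,0],
    [-2,15,0,0,0,0],
    [0,0,0,0,0,-0.018],
    [0,0,0,0,0,0],
    [0,0,0,0,0,0]
  ]
}}

```text
time_s: 11.02
position: [0.4681, 0.3679, 0.1607]
eef_rot: [-2.693, 1.616, -0.001]
contact_force: [0.0, -0.3, 0.4]
opening: 0.0854
```

```bash
python3 -c "
from h import *
go([.466,.3665,.066],-1.081)"
```

```text
t 11.0167 pos [0.4681 0.3679 0.1607] phi -1.0812 tilt [ 1.e-03  6.e-04 -1.e+00] F [ 0.02 -0.32  0.39] open 0.0854 q [0.56 0.53 1.71 0.   0.9  1.64]
tool shift mm [ 0.3  2.6 94.7] turn z -0.00020769032834433432
```

{"fn": "step_arm", "kwargs": {
  "series": [
    [0,2,5,0,0,0],
    [0,0,10,0,0,0],
    [0,0,12,0,0,0],
    [0,0,12,0,0,0],
    [0,0,12,0,0,0],
    [0,0,12,0,0,0],
    [0,0,12,0,0,0],
    [0,0,10,0,0,0],
    [0,0,6,0,0,0],
    [0,0,3,0,0,0],
    [0,0,0,0,0,0],
    [0,0,0,0,0,0]
  ]
}}

```text
time_s: 12.02
position: [0.4661, 0.3668, 0.0665]
eef_rot: [-2.693, 1.617, -0.0]
contact_force: [-1.0, -0.3, 0.1]
opening: 0.0855
```

```bash
python3 -c "
from h import *
go([.466,.3665,.066],-1.081)
t=optics.camera('top');s=optics.camera('side')
cv2.imwrite('pics/b2.png',np.hstack([cv2.resize(t[150:270,90:190,::-1],None,fx=4,fy=4),cv2.resize(s[130:250,100:200,::-1],None,fx=4,fy=4)]))"
```

```text
t 12.0167 pos [0.4661 0.3668 0.0665] phi -1.0814 tilt [ 3.e-04  2.e-04 -1.e+00] F [-0.97 -0.28  0.1 ] open 0.0855 q [0.56 0.65 1.79 0.   0.7  1.64]
tool shift mm [0.3 0.2 0.5] turn z -0.00037948512083230135
```

View pics/b2.png

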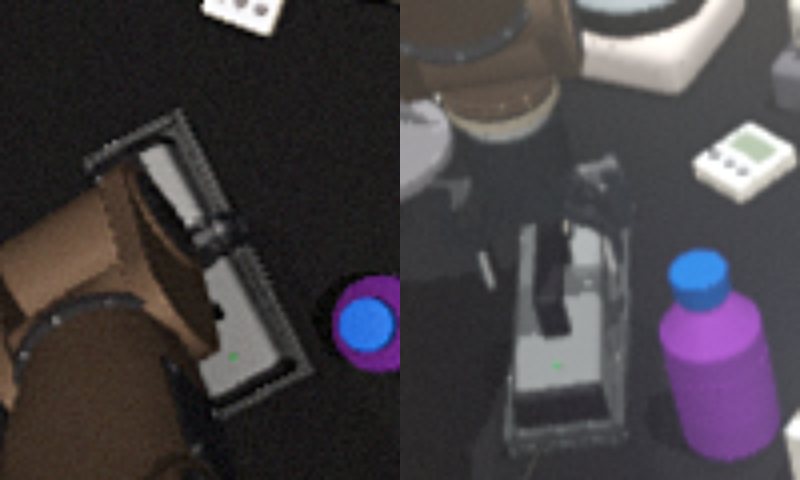

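The jaws straddle the handle bar near its middle. Closing now.

{"fn": "step_arm", "kwargs": {
  "series": [
    [0,0,0,0,0,0],
    [0,0,0,0,0,0],
    [0,0,0,0,0,0],
    [0,0,0,0,0,0],
    [0,0,0,0,0,0],
    [0,0,0,0,0,0],
    [0,0,0,0,0,0],
    [0,0,0,0,0,0],
    [0,0,0,0,0,0],
    [0,0,0,0,0,0]
  ],
  "hand": 1
}}

```text
time_s: 12.95
position: [0.4659, 0.3668, 0.0664]
eef_rot: [-2.693, 1.617, 0.0]
contact_force: [-0.6, 1.8, 1.9]
opening: 0.021
```

```bash
python3 -c "
from h import *
go([.466,.3665,.066],-1.081)"
```

```text
t 12.95 pos [0.4659 0.3668 0.0664] phi -1.0815 tilt [ 1.e-04  2.e-04 -1.e+00] F [-0.6   1.75  1.92] open 0.021 q [0.56 0.65 1.79 0.   0.7  1.64]
tool shift mm [0.3 0.  0.4] turn z -0.0005269291551615041
```

Gripped at 21 mm opening. Lifting.

{"fn": "step_arm", "kwargs": {
  "series": [
    [0,0,-3,0,0,0],
    [0,0,-6,0,0,0],
    [0,0,-8,0,0,0],
    [0,0,-10,0,0,0],
    [0,0,-10,0,0,0],
    [0,0,-10,0,0,0],
    [0,0,-8,0,0,0],
    [0,0,-5,0,0,0],
    [0,0,0,0,0,0],
    [0,0,0,0,0,0]
  ]
}}

```text
time_s: 13.78
position: [0.4658, 0.3667, 0.1265]
eef_rot: [-2.693, 1.617, -0.0]
contact_force: [0.7, 1.3, -4.0]
opening: 0.0215
```

```bash
python3 -c "
from h import *
go([.466,.3665,.285],-1.081)
t=optics.camera('top');s=optics.camera('side')
cv2.imwrite('pics/b3.png',np.hstack([cv2.resize(t[150:270,90:190,::-1],None,fx=4,fy=4),cv2.resize(s[130:250,100:200,::-1],None,fx=4,fy=4)]))"
```

```text
t 13.7833 pos [0.4658 0.3667 0.1265] phi -1.0814 tilt [ 3.e-04  3.e-04 -1.e+00] F [ 0.7   1.31 -4.02] open 0.0215 q [0.56 0.57 1.75 0.   0.83 1.64]
tool shift mm [ 3.000e-01 -1.000e-01 -1.585e+02] turn z -0.00038528728658926426
```

View pics/b3.png

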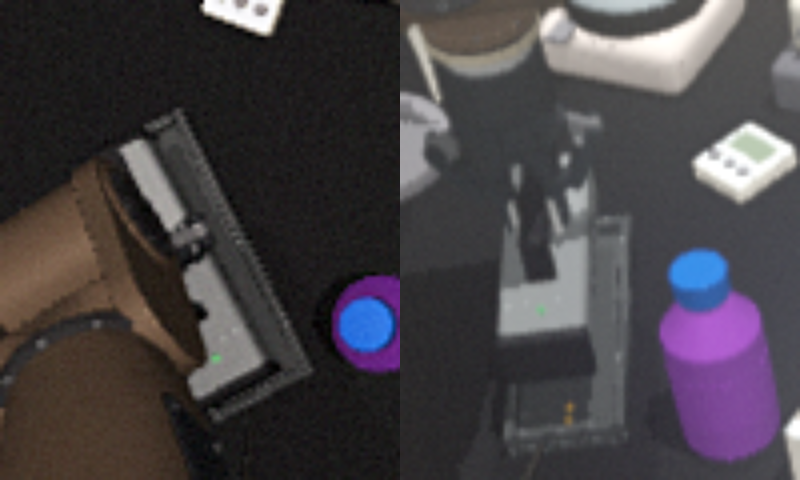

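The lamp is up clear of the cradle and looks level. Lifting on to travel height (underside about 0.22 m), then turning.

{"fn": "step_arm", "kwargs": {
  "series": [
    [0,0,-8,0,0,0],
    [0,0,-16,0,0,0],
    [0,0,-18,0,0,0],
    [0,0,-18,0,0,0],
    [0,0,-18,0,0,0],
    [0,0,-18,0,0,0],
    [0,0,-18,0,0,0],
    [0,0,-16,0,0,0],
    [0,0,-12,0,0,0],
    [0,0,-8,0,0,0],
    [0,0,0,0,0,0],
    [0,0,0,0,0,0]
  ]
}}

```text
time_s: 14.88
position: [0.4657, 0.3666, 0.2761]
eef_rot: [2.693, -1.617, -0.0]
contact_force: [-0.8, -0.1, -4.5]
opening: 0.0213
```

{"fn": "step_arm", "kwargs": {
  "series": [
    [0,0,0,0,0,-0.02],
    [0,0,0,0,0,-0.04],
    [0,0,0,0,0,-0.06],
    [0,0,0,0,0,-0.07],
    [0,0,0,0,0,-0.07],
    [0,0,0,0,0,-0.07],
    [0,0,0,0,0,-0.07],
    [0,0,0,0,0,-0.07],
    [0,0,0,0,0,-0.05],
    [0,0,0,0,0,-0.03],
    [0,0,0,0,0,0]
  ]
}}

```text
time_s: 15.8
position: [0.4656, 0.3666, 0.2753]
eef_rot: [3.031, -0.821, -0.002]
contact_force: [-0.4, -0.3, -4.6]
opening: 0.021
```

```bash
python3 -c "
from h import *
go([.57,.04,.277],-.531)
go([.4805,-.298,.277],-.531)"
```

```text
t 15.8 pos [0.4656 0.3666 0.2753] phi -0.5291 tilt [-1.5e-03 -8.0e-04 -1.0e+00] F [-0.38 -0.29 -4.56] open 0.021 q [0.56 0.4  1.58 0.   1.16 1.08]
tool shift mm [254.9 229.2  -1.6] turn z 0.0018560752070051478
t 15.8 pos [0.4656 0.3666 0.2753] phi -0.5291 tilt [-1.5e-03 -8.0e-04 -1.0e+00] F [-0.38 -0.29 -4.56] open 0.021 q [0.56 0.4  1.58 0.   1.16 1.08]
tool shift mm [348.3 566.2  -1.2] turn z 0.0018560752070051478
```

{"fn": "step_arm", "kwargs": {
  "series": [
    [8,7,0,0,0,0],
    [16,14,0,0,0,0],
    [23,21,0,0,0,0],
    [24,22,0,0,0,0],
    [24,22,0,0,0,0],
    [24,22,0,0,0,0],
    [24,22,0,0,0,0],
    [24,22,0,0,0,0],
    [24,22,0,0,0,0],
    [24,21,0,0,0,0],
    [22,19,0,0,0,0],
    [18,15,0,0,0,0]
  ]
}}

```text
time_s: 16.8
position: [0.5699, 0.0374, 0.2759]
eef_rot: [3.03, -0.828, -0.001]
contact_force: [0.1, 0.2, -3.9]
opening: 0.021
```

{"fn": "step_arm", "kwargs": {
  "series": [
    [10,25,0,0,0,0],
    [8,30,0,0,0,0],
    [8,32,0,0,0,0],
    [8,32,0,0,0,0],
    [8,32,0,0,0,0],
    [8,32,0,0,0,0],
    [8,32,0,0,0,0],
    [8,32,0,0,0,0],
    [8,30,0,0,0,0],
    [7,26,0,0,0,0],
    [6,18,0,0,0,0],
    [4,10,0,0,0,0]
  ]
}}

```text
time_s: 17.8
position: [0.4792, -0.2938, 0.2758]
eef_rot: [3.03, -0.829, -0.001]
contact_force: [0.3, -0.2, -3.5]
opening: 0.0212
```

{"fn": "step_arm", "kwargs": {
  "series": [
    [2,4,0,0,0,0],
    [0,0,0,0,0,0],
    [0,0,0,0,0,0],
    [0,0,0,0,0,0]
  ]
}}

```text
time_s: 18.13
position: [0.4803, -0.2948, 0.2762]
eef_rot: [-3.031, 0.823, 0.0]
contact_force: [0.2, -0.0, -3.9]
opening: 0.0209
```

```bash
python3 -c "
from h import *
go([.4805,-.298,.277],-.531)
for n in('top','side'): cv2.imwrite('pics/%s2.png'%n,optics.camera(n)[:,:,::-1])
"
```

```text
t 18.1333 pos [ 0.4803 -0.2948  0.2762] phi -0.5304 tilt [-1.e-04  4.e-04 -1.e+00] F [ 0.17 -0.04 -3.87] open 0.0209 q [-0.67  0.36  1.65  0.    1.13 -0.14]
tool shift mm [ 1.7  2.7 -0.8] turn z 0.0006045105071034174
```

View pics/top2.png

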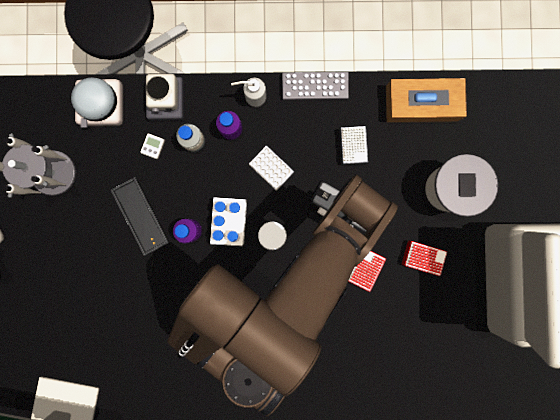

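View pics/side2.png

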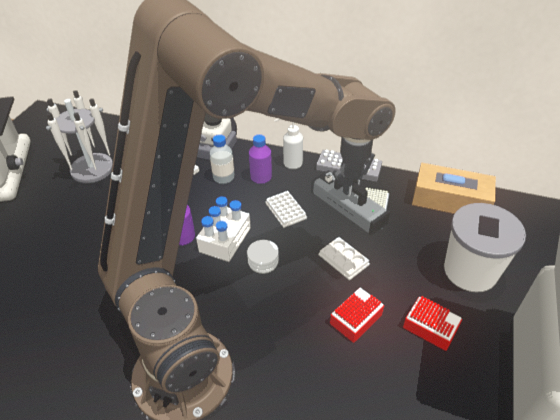

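```bash
cat > ls.py <<'E'
from h import *
import sys
fn=sys.argv[1]; x,y,a,b=map(float,sys.argv[2:6])
s=cv2.imread(fn); p=np.array([x,y,a])
sg=lampsegs(p,b,.014)+[(rect(p,0,0,.22,.066,b),(255,255,0)),(rect((.4805,-.298,1.04),0,0,.128,.085,.02),(255,0,255))]
crop=(300,int(sys.argv[7]),100,120)
cv2.imwrite(sys.argv[6],np.hstack([overlay(s,"side",[],crop,4,""),overlay(s,"side",sg,crop,4,"")]))
E
python3 ls.py pics/side2.png .4803 -.2948 1.0404 .2178 pics/c1.png 165
```

```text
(no output)
```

View pics/c1.png

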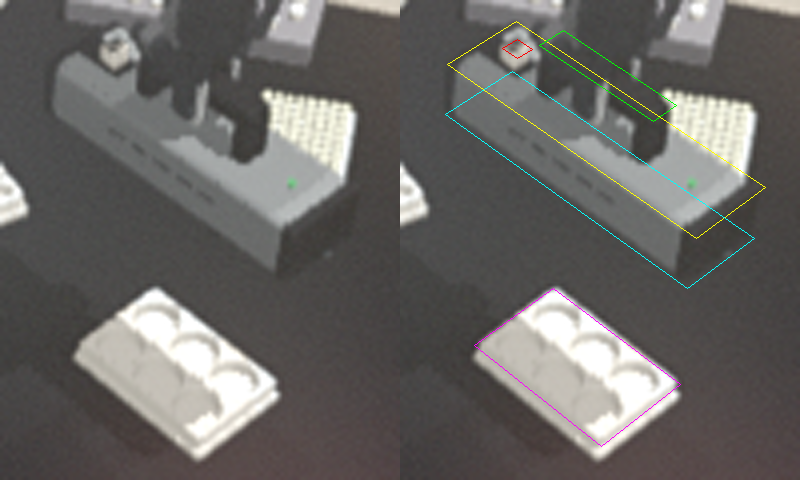

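```bash
python3 - <<'E'
from h import *
s=cv2.imread("pics/side2.png")
s2=np.clip(255*(s/255.)**0.45,0,255).astype(np.uint8)
s2=np.clip((s2.astype(float)-70)*1.6,0,255).astype(np.uint8)
p=np.array([.4803,-.2948,1.0404]);b=.2178
sg=lampsegs(p,b,.014)+[(rect(p,0,0,.22,.066,b),(255,255,0))]
crop=(305,165,90,75)
cv2.imwrite("pics/c2.png",np.vstack([overlay(s2,"side",[],crop,8,"")[:, :]])); cv2.imwrite("pics/c3.png",overlay(s2,"side",sg,crop,8,""))
E
```

```text
(no output)
```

View pics/c2.png

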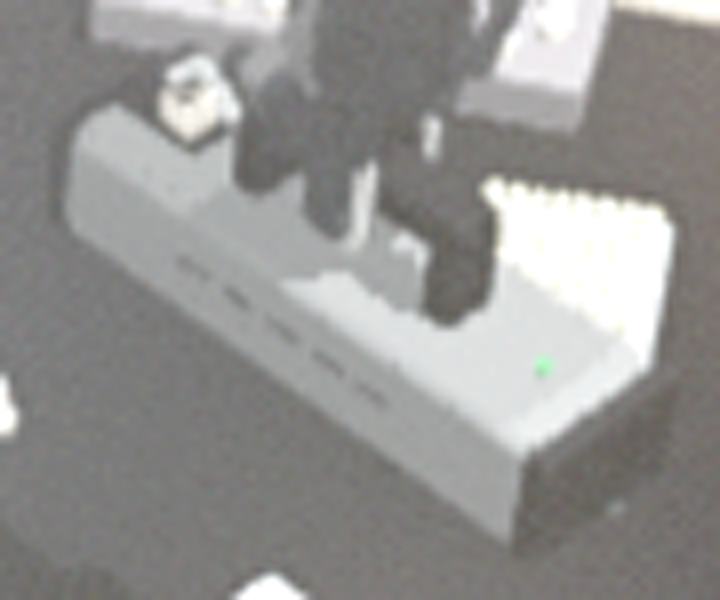

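View pics/c3.png

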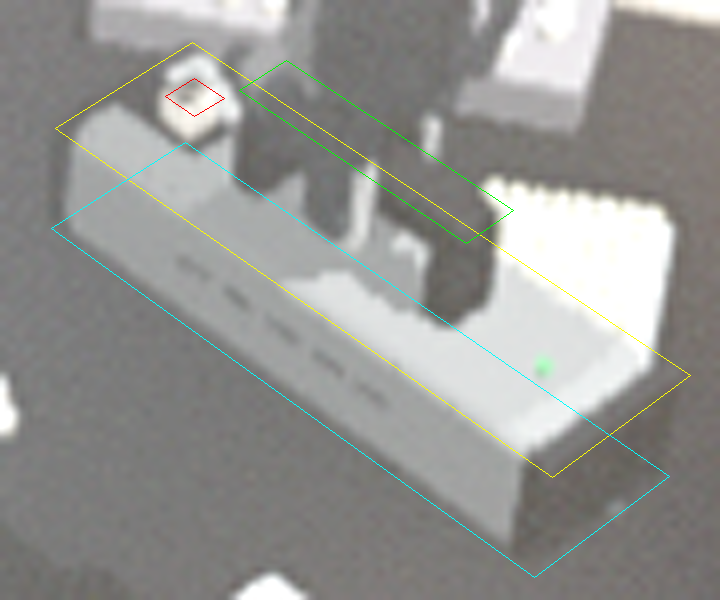

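```bash
python3 - <<'E'
from h import *
s=cv2.imread("pics/side2.png"); g=cv2.GaussianBlur(cv2.cvtColor(s,cv2.COLOR_BGR2GRAY),(3,3),0.7).astype(float)
p=np.array([.4803,-.2948,1.0404]);b=.2178
# sample across the long bottom edge (y=+.033 side faces camera?) in pixels along normal
for lab,yy in(("y+",.033),("y-",-.033)):
  q=proj("side",model(p,[(.11,yy,b),(-.11,yy,b)])); print(lab,q.round(1).tolist())
A,B=[proj("side",model(p,[(x,.033,b)]))[0] for x in(.11,-.11)]
d=(B-A)/np.linalg.norm(B-A); n=np.array([d[1],-d[0]]); 
if n[1]>0:n=-n   # n upward
ts=np.arange(-4,8.01,.25); X=[];Y=[]
for f in np.linspace(.12,.88,12):
    c=A+f*(B-A); pts=np.array([c+t*n for t in ts],np.float32)
    v=cv2.remap(g.astype(np.float32),pts[:,0],pts[:,1],cv2.INTER_LINEAR).ravel()
    k=np.argmax(np.gradient(v)[:34]); X.append(f);Y.append(ts[k])
    if f in(.12,):print(v.astype(int))
print(np.round(Y,2)); print(np.polyfit(X,Y,1))
# px per mm effects of +1mm world x,y,z on that normal
c=np.array([.4803,-.2948,b])
for e in np.eye(3): print(((proj("side",[c+e*.001])-proj("side",[c]))@n).round(3))
E
```

```text
y+ [[310.9, 193.0], [371.4, 236.7]]
y- [[327.7, 182.3], [388.2, 224.0]]
[ 76  76  76  76  76  76  76  76  76  76  76  76  76  76  76  77  78  80
  82  84  87  89  93  95  98 101 103 105 106 106 106 106 106 106 106 106
 106 107 107 107 107 107 107 107 107 107 107 108 108]
[1.25 1.25 1.25 1.25 1.5  1.5  1.25 1.25 1.5  1.5  1.5  1.5 ]
[0.35425101 1.19787449]
[0.25]
[-0.151]
[0.234]
```

```bash
python3 - <<'E'
from h import *
for n,q,z in (("red TL",(359,248),.061),("red TR",(386,256),.061),("red BR",(374,291),.061),("tip BL",(342,164),.061),("tip BR",(367,162),.061),("many BR",(281,189),.02),("many R",(293,177),.02),("dish R",(287,236),.046)): print(n,back("top",q,z)[:2].round(4))
print(model((.4805,-.298,1.04),[(.11,.033,0),(-.11,.033,0),(-.11,-.033,0),(.11,-.033,0)]).round(3))
im=cv2.imread("pics/top0.png")
p=(.4805,-.298,1.04)
o=overlay(im,"top",[(rect(p,0,0,.22,.066,.04),(0,255,255)),(rect(p,0,0,.22,.066,.086),(0,255,0))],(290,130,110,160),4,"")
cv2.imwrite("pics/d1.png",o[:600])
E
```

```text
red TL [ 0.3589 -0.3501]
red TR [ 0.3322 -0.4368]
red BR [ 0.2203 -0.3961]
tip BL [ 0.6316 -0.2994]
tip BR [ 0.6372 -0.3807]
many BR [ 0.555  -0.1006]
many R [ 0.5945 -0.1409]
dish R [ 0.3997 -0.1184]
[[ 0.508 -0.186  0.   ]
 [ 0.396 -0.376  0.   ]
 [ 0.453 -0.41   0.   ]
 [ 0.565 -0.22   0.   ]]
```

View pics/d1.png

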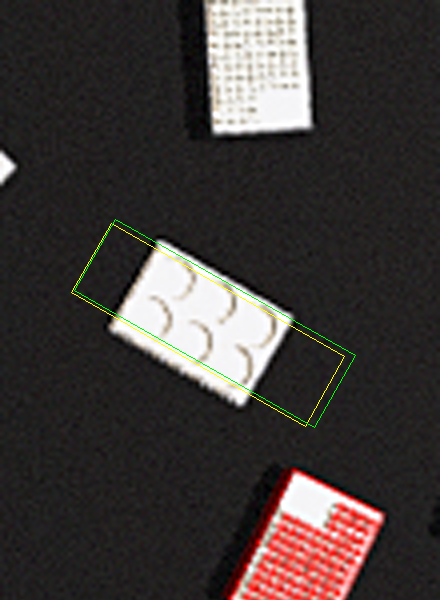

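The hover footprint is clear of the red box by about 40 mm, and of everything else. I'll correct xy and descend to about 1 cm above the final height, then look.

{"fn": "step_arm", "kwargs": {
  "series": [
    [0.8,1.3,8,0,0,0],
    [0.8,1.3,16,0,0,0],
    [0,0,18,0,0,0],
    [0,0,18,0,0,0],
    [0,0,18,0,0,0],
    [0,0,18,0,0,0],
    [0,0,18,0,0,0],
    [0,0,16,0,0,0],
    [0,0,14,0,0,0],
    [0,0,10,0,0,0],
    [0,0,6,0,0,0],
    [0,0,0,0,0,0]
  ]
}}

```text
time_s: 19.23
position: [0.4799, -0.2985, 0.1151]
eef_rot: [-3.031, 0.824, 0.003]
contact_force: [0.1, 0.5, -4.6]
opening: 0.0211
```

{"fn": "step_arm", "kwargs": {
  "series": [
    [0,0,0,0,0,0],
    [0,0,0,0,0,0],
    [0,0,0,0,0,0],
    [0,0,0,0,0,0]
  ]
}}

```text
time_s: 19.57
position: [0.4803, -0.299, 0.1169]
eef_rot: [3.031, -0.825, 0.002]
contact_force: [-0.4, -0.6, -5.1]
opening: 0.0207
```

```bash
cat > e.py <<'E'
from h import *
import sys
go([.4805,-.298,.0984],-.531)
st=ctrl.state(); R=cv2.Rodrigues(st["eef_rot"])[0]
p=np.array([st["position"][0],st["position"][1],np.arctan2(R[1,0],R[0,0])+np.pi/2]); b=.008+st["position"][2]-.0664
print("lamp pred",p,b)
s=optics.camera("side"); cv2.imwrite("pics/side%s.png"%sys.argv[1],s[:,:,::-1]); t=optics.camera("top"); cv2.imwrite("pics/top%s.png"%sys.argv[1],t[:,:,::-1]); s=s[:,:,::-1]
s2=np.clip(255*(s/255.)**0.45,0,255); s2=np.clip((s2-70)*1.45,0,255).astype(np.uint8)
sg=lampsegs(p,b,.014)+[(rect(p,0,0,.22,.066,b),(255,255,0)),(rect((.4805,-.298,1.04),0,0,.128,.085,.02),(255,0,255))]
c=(300,205,96,80)
cv2.imwrite("pics/e%s.png"%sys.argv[1],overlay(s2,"side",[],c,7,"")); cv2.imwrite("pics/eo%s.png"%sys.argv[1],overlay(s2,"side",sg,c,7,""))
E
python3 e.py 3
```

```text
t 19.5667 pos [ 0.4803 -0.299   0.1169] phi -0.5314 tilt [ 9.e-04 -6.e-04 -1.e+00] F [-0.36 -0.61 -5.11] open 0.0207 q [-0.67  0.55  1.82  0.    0.77 -0.14]
tool shift mm [-0.4 -1.  18.5] turn z -0.00039041530516437106
lamp pred [ 0.48034384 -0.29902     1.03940591] 0.05851015521925977
```

View pics/e3.png

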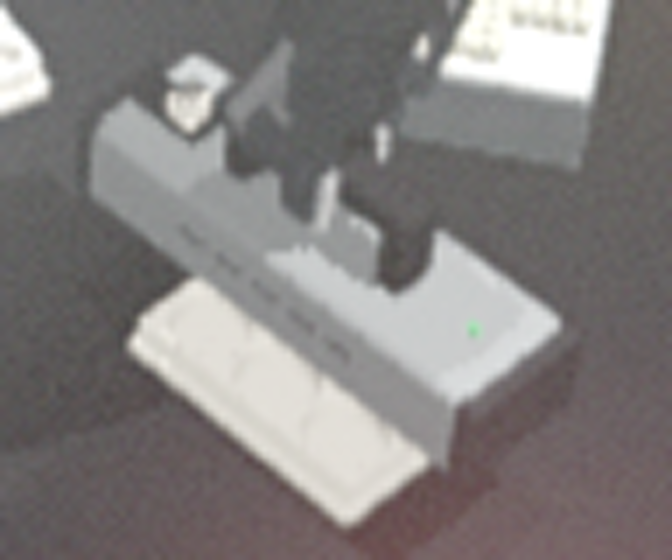

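View pics/eo3.png

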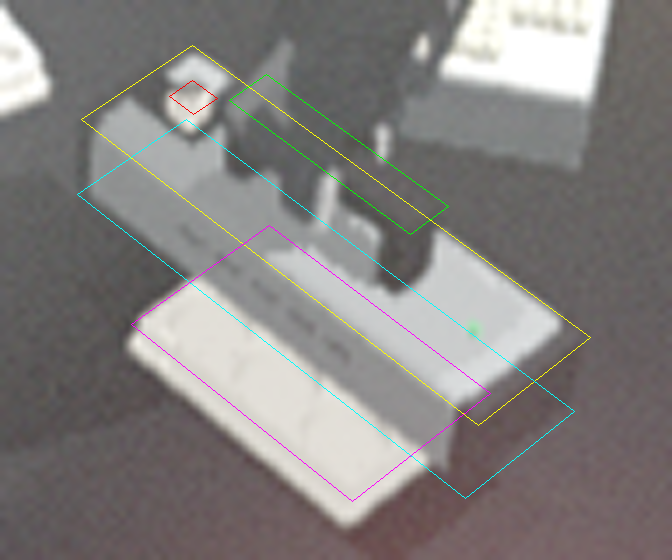

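View pics/top3.png

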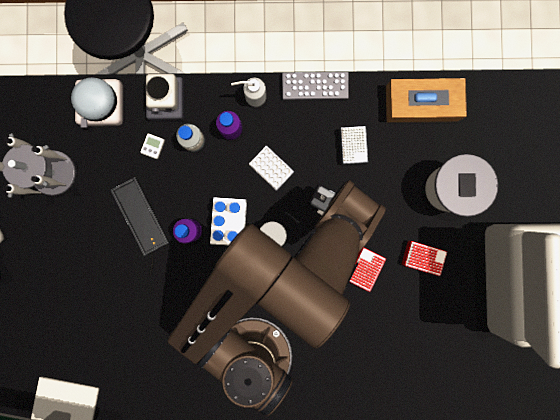

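```bash
python3 - <<'E'
from h import *
for fn,p,b,roi in (("pics/side0.png",(.4705,.367,.475),.008,(125,210,150,230)),("pics/side1.png",(.4659,.3668,.49),.008,(125,210,150,230)),("pics/side2.png",(.4803,-.2948,1.0404),.2178,(355,200,385,220)),("pics/side3.png",(.48034,-.29902,1.0394),.0585,(355,240,380,262))):
    im=cv2.imread(fn).astype(float); x0,y0,x1,y1=roi
    e=im[y0:y1,x0:x1]; w=np.clip(e[...,1]-np.maximum(e[...,0],e[...,2])-8,0,None); yy,xx=np.mgrid[y0:y1,x0:x1]
    m=np.array([(w*xx).sum()/w.sum(),(w*yy).sum()/w.sum()])
    q=proj("side",model(p,[(-.078,0,b+.046)]))[0]; print(fn,m.round(2),q.round(2),"obs-pred",(m-q).round(2),w.sum())
c=np.array([.44,-.366,.1])
for e in np.eye(3): print(((proj("side",[c+e*.001])-proj("side",[c]))).round(3))
E
```

```text
pics/side0.png [138.91 219.79] [139.45 220.53] obs-pred [-0.54 -0.74] 77.0
pics/side1.png [138.47 220.83] [139.16 221.52] obs-pred [-0.68 -0.7 ] 121.0
pics/side2.png [372.55 210.2 ] [372.55 211.08] obs-pred [-0.01 -0.88] 181.0
pics/side3.png [367.31 251.43] [367.1  252.25] obs-pred [ 0.21 -0.82] 133.0
[[ 0.07  -0.264]]
[[-0.358 -0.083]]
[[ 0.041 -0.234]]
```

```bash
python3 - <<'E'
from h import *
def prof(fn,cam,p,a,b,ts,z,fr=(.15,.85)):
    g=cv2.cvtColor(cv2.imread(fn),cv2.COLOR_BGR2GRAY).astype(np.float32)
    out=0
    for f in np.linspace(*fr,25):
        q=np.array(a)*(1-f)+np.array(b)*f
        nrm=np.array([q[0],0]) if a[0]==b[0] else np.array([0,q[1]]); nrm=nrm/np.linalg.norm(nrm)
        P=model(p,[(q[0]+t*nrm[0],q[1]+t*nrm[1],z) for t in ts]); u=proj(cam,P).astype(np.float32)
        out=out+cv2.remap(g,u[:,0],u[:,1],cv2.INTER_LINEAR).ravel()
    return (out/25).astype(int)
L,W=.064,.0425; ts=np.arange(-.012,.0121,.0015); p=(.4805,-.298,1.04)
print((ts*1000).round(1).tolist())
for cam in("top","side"):
    for nm,a,b in(("x+",(L,-W),(L,W)),("x-",(-L,-W),(-L,W)),("y+",(-L,W),(L,W)),("y-",(-L,-W),(L,-W))):
        print(cam,nm,prof("pics/%s0.png"%cam,cam,p,a,b,ts,.02))
E
```

```text
[-12.0, -10.5, -9.0, -7.5, -6.0, -4.5, -3.0, -1.5, -0.0, 1.5, 3.0, 4.5, 6.0, 7.5, 9.0, 10.5, 12.0]
top x+ [244 245 245 245 247 248 248 242 223 191 144  83  32  15  21  27  30]
top x- [209 225 242 244 219 166 100  47  24  22  27  30  31  32  32  31  31]
top y+ [242 242 245 247 246 236 215 182 135  87  49  27  23  26  29  30  31]
top y- [234 231 225 222 223 231 237 221 159  82  31  18  23  28  30  31  31]
side x+ [229 227 231 238 246 250 247 227 189 143 105  84  77  77  78  79  80]
side x- [243 246 249 252 248 235 222 216 222 234 240 230 203 164 124  95  82]
side y+ [254 254 254 252 242 225 204 187 179 181 189 198 200 189 166 136 108]
side y- [214 208 208 212 220 229 235 231 210 173 132 100  83  78  78  79  80]
```

The lamp's green indicator shows the lamp rigid where predicted, to within about 1 mm in height. Refined plate edges from both cameras give a centre of about (0.482, -0.298) with yaw 1.04. Fine moves down to the hover height (TCP z 0.0984).

```bash
python3 -c "
from h import *
go([.4822,-.2982,.0984],-.531)"
```

```text
t 19.6667 pos [ 0.4803 -0.299   0.1167] phi -0.5314 tilt [ 6.e-04 -4.e-04 -1.e+00] F [-0.34  0.41 -5.33] open 0.0214 q [-0.67  0.55  1.82  0.    0.77 -0.14]
tool shift mm [ 1.3 -1.6 18.3] turn z -0.0004051766982672289
```

{"fn": "step_arm", "kwargs": {
  "series": [
    [0.5,-0.5,1,0,0,0],
    [0.5,-0.5,2,0,0,0],
    [0.3,-0.6,3,0,0,0],
    [0,0,3,0,0,0],
    [0,0,3,0,0,0],
    [0,0,3,0,0,0],
    [0,0,2,0,0,0],
    [0,0,1,0,0,0],
    [0,0,0,0,0,0],
    [0,0,0,0,0,0],
    [0,0,0,0,0,0],
    [0,0,0,0,0,0]
  ]
}}

```text
time_s: 20.67
position: [0.4821, -0.2982, 0.0984]
eef_rot: [3.031, -0.825, 0.0]
contact_force: [0.5, 0.1, -4.2]
opening: 0.0214
```

```bash
sed -i 's/(.4805,-.298,1.04)/(.4822,-.2982,1.04)/; s/go(\[.4805,-.298/go([.4822,-.2982/' e.py; python3 e.py 4
```

```text
t 20.6667 pos [ 0.4821 -0.2982  0.0984] phi -0.5314 tilt [ 2.e-04 -1.e-04 -1.e+00] F [ 0.51  0.08 -4.21] open 0.0214 q [-0.67  0.58  1.83  0.    0.73 -0.14]
tool shift mm [ 0.1 -0.  -0. ] turn z -0.0003557036272793246
lamp pred [ 0.48212945 -0.29821053  1.03944062] 0.03999570890365815
```

View pics/e4.png

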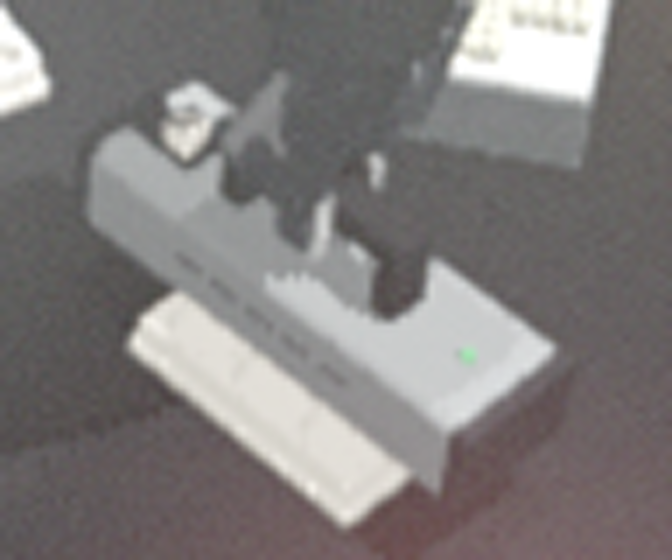

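View pics/eo4.png

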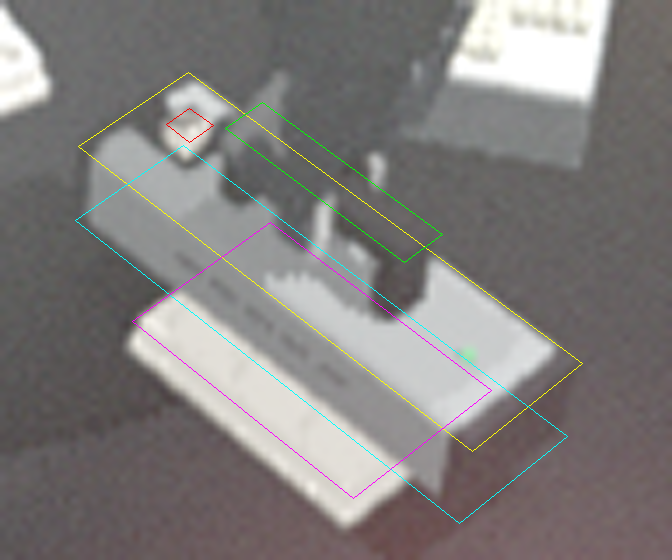

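The lamp hovers with a clear gap, parallel to the plate. A final check that nothing else moved and that the arm is steady.

```bash
python3 - <<'E'
from h import *
for n,k,rois in (("top",4,{"rack":(210,195,38,55),"bottleP":(172,218,24,26),"cradle corner":(108,176,30,20),"many":(245,142,50,50),"timer":(138,132,28,28),"tip":(338,124,34,42)}),("side",4,{"six":(318,248,25,30),"many":(262,188,45,40),"red":(328,286,58,55)})):
    a=cv2.imread(f"pics/{n}0.png");b=cv2.imread(f"pics/{n}{k}.png")
    for m,(x,y,w,h) in rois.items():
        A=a[y-4:y+h+4,x-4:x+w+4];B=b[y:y+h,x:x+w]; r=cv2.matchTemplate(A,B,cv2.TM_CCOEFF_NORMED); _,v,_,l=cv2.minMaxLoc(r); print(n,m,"shift",l[0]-4,l[1]-4,round(v,3))
s=ctrl.state(); print(np.abs(s["dq"]).max(), s["time_s"])
E
```

```text
top rack shift 0 0 0.856
top bottleP shift 0 0 0.967
top cradle corner shift 0 0 0.667
top many shift 0 0 0.999
top timer shift 0 0 0.999
top tip shift 0 0 0.999
side six shift 0 0 0.849
side many shift 0 0 0.999
side red shift 0 0 0.997
0.0016713854404126385 20.7667
```

{"fn": "step_arm", "kwargs": {
  "series": [
    [0,0,0,0,0,0],
    [0,0,0,0,0,0],
    [0,0,0,0,0,0],
    [0,0,0,0,0,0],
    [0,0,0,0,0,0],
    [0,0,0,0,0,0]
  ]
}}

```text
time_s: 21.27
position: [0.482, -0.2982, 0.0983]
eef_rot: [-3.031, 0.825, 0.0]
contact_force: [-0.2, -0.7, -4.3]
opening: 0.0208
```

```bash
python3 -c "
from plant import ctrl
print(ctrl.sign_off())"
```

```text
the job is handed in; nothing more can be done
None
```

The lamp is switched on and held steady about 2 cm above the six-well plate. I handed the job in at about 21 s of the 51 s allowed.

**What I did:** I pushed the switch with shut fingers until it hit a stiff stop at about 20 N. I then gripped the lamp by its handle, lifted it straight out, and carried it over with its underside at about 0.22 m. That was above everything on its way.

**Switch:** the pictures after the push show the thumb moved about 14 mm relative to the housing, which is fully on. The push also slid the lamp about 4 mm inside its cradle before it reached the stop.

**Final hold:** the tool was at (0.482, -0.298), with joint speeds under 0.002 rad/s and only the lamp's load on the wrist. The lamp's underside is about 40 mm above the bench by calculation. Its yaw is 1.039 against 1.04 estimated for the plate. It looks level: the tool tilt is under 0.001 rad, and its long edge in the picture is within about 0.3° of the model.

**Other items:** no shift showed for the six-well plate, the other plate, rack, tip box, timer, cradle corner, one purple bottle or one red box. The rack, cradle corner and six-well matches were weaker (0.67–0.86), partly because of arm shadow. I did not run this check on the dish stack, media bottle or the other purple and red look-alikes.

**Where the checks disagreed:** the two cameras differed by 2–4 mm on the plate's position, so I used a compromise. In the side view, the lamp sat about 0.8 px higher than predicted. I took this as camera bias because the same offset showed while it was still in the cradle. I expect centring within about 2–3 mm and a gap of 20–23 mm.

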